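# Set the rotary microscope stage to its zero line

## Robot

A 6-joint arm with a two-finger parallel gripper is mounted at the origin on the work surface. World frame = base frame: x ahead of the robot, y to its left, z up, the work surface at z = 0. Lengths are in m, angles in rad, forces in N, time in s.
With the tool pointing down it reaches from about 0.4 to 0.925 m from the base axis. Payload 12.5 kg.
Tool frame: the origin (TCP) lies at the very end of the fingers, on their centre line; the grasp point (between the pads) lies grip_depth behind it (grip_depth is the distance from the TCP to the grasp point, in m); y points along the fingers, z is the direction in which the jaws open and shut, and the axes are right-handed (so a half turn about y gives the same grasp; the last joint's range is limited). The gripper opens to 95 mm and grips with 3 to 60 N. Pads are 20 mm wide; open, the fingers measure 119 mm over their backs; the gripper's body (75 mm by 180 mm) begins 59 mm behind the grasp point.
Start: joints at [-1.255, 0.491, 1.559, -0, 1.092, -0.106], TCP at [0.256, -0.57, 0.215] pointing down, gripper open.
Joint ranges: [-3.1, 3.1], [-0.84, 2.19], [0.05, 2.79], [-1.13, 4.28], [0.06, 2.93], [-2.69, 2.69]. Speed limits (rad/s): [2.22, 2.22, 2.79, 3.14, 3.14, 3.14].

## Interface

Orientations are given as a 3x3 rotation matrix whose columns are the frame's x, y, z axes.
In Python, from workcell import * gives the robot as it stands. Calls block until the motion is done:
- goto(position, orientation): joint-space move of the TCP to a pose.
- servo_line(position, attitude=None, rate=0.15, guard=None): straight line of the TCP; attitude=None keeps the orientation; rate is the mean speed in m/s. With guard (N) it stops when the force on the tool has changed by that much, and returns True; else False.
- goto_joints(angles): joint-space move.
- gripper_to(opening, grip_force=None): opening from 0.0 (shut) to 1.0 (fully open); grip_force is the grip in N (None keeps the last); returns when the fingers have stopped.
- hold(seconds).
- inverse_kinematics(position, orientation): joint angles nearest the present ones, or None.
- sense(): the state.
- grab_frame(name): name is "scene" or "top" or "wrist"; returns a dict with "image" (400x640x3 uint8, blue, green, red), "camera_matrix" (3x3 intrinsics, pixels), "rvec" (rotation vector, rad) and "tvec" (3), from world to camera coordinates, as OpenCV has them. Camera axes: x right, y down, z forward; pixel columns grow to the right and rows downward; lengths in m; the calibration is good to about 2 mm. A picture is of the moment at which its call begins. There is no depth.
A pose or a line that the arm cannot do raises MotionError and nothing moves.
- close_job(): hands the job in, once; it reports no verdict.
The state is a dict: "t": time; "joints": joint angles; "joint_velocities": joint speeds; "joint_efforts": joint torques, N m; "tcp_pos": TCP position; "ee_rot": TCP orientation; "ft_force": force on the tool from outside, world axes, zero at the start; "torque": the same for the moment, N m; "width": opening from 0.0 (shut) to 1.0 (fully open).
Only numpy, scipy, OpenCV 4.12 (cv2) and the standard library are available. Lean on these libraries where they do the work, as an engineer would, in place of code of your own. Each camera call takes 0.05 s, during which the arm holds its last target. There are 200 camera calls.

## Task

Turn the rotary microscope stage until the white index mark on its black dial lines up with the one long zero line on the silver scale ring around it: push its upright turning peg round with a fingertip or the outside of the closed fingers, without taking the peg between the fingers, then back off and leave the dial at rest. The chip must ride along in the middle of the dial without being knocked out of place or lifted, and the clamped scale ring and everything lying about must be left alone.

Things in the scene. Friction and masses are not known exactly. Their poses are not given: they have to be found in the camera images.
- stage_center (a point): a point on the vertical turning axis of the rotary stage, at the height of the dial's flat top (44 mm above the bench). The stage: a grey base plate 215 mm square, 28 mm high, fixed to the bench; on it a silver scale ring 198 mm in diameter (top 38 mm above the bench), and inside and on top of that the black dial, 150 mm in diameter (top 44 mm above the bench)
- index_mark (a point): outer end of the dial's index mark, the one white line on the black dial (20 mm long, 4 mm wide, radial, running in from the rim); this point turns with the dial, 76 mm from the axis, at the height of the dial's top
- zero_line (a point): inner end of the zero line of the scale ring: the one long, broad dark line (22 by 4 mm, radial, across the whole ring; the other 35 lines are 8 by 1.3 mm, 10 degrees apart); 76 mm from the axis, at the height of the dial's top. The ring is clamped by set screws; its zero line lies up to 30 degrees either side of the base plate's edge towards the robot, the plate being itself turned up to 30 degrees
- peg_top (a point): centre of the top of the dial's turning peg: an upright steel pin 12 mm in diameter, standing 22 mm above the dial's top (its top is 66 mm above the bench), 62 mm from the axis, fixed in the dial a quarter turn from the index mark (seen from above, the peg is 90 degrees clockwise of the index mark). A foot collar 18 mm in diameter and 3 mm high surrounds it
- dial (a joint): angle of the dial about the vertical axis, rad, growing anticlockwise seen from above; 0 (and 2 pi) when the index mark points squarely to the base plate's edge towards the robot. It turns freely both ways past the full circle, with a stiff, even drag (about 0.1 N m, 1.6 N at the peg), and stays where it is left, with no spring back
- chip_center (a point): middle of the chip under inspection, a flat black component 30 by 22 by 7 mm with tinned leads at both ends (45 mm over all), lying loose on the centre of the dial and turning with it; the point is 3.5 mm above the dial's top
- objective: a microscope objective standing on its wide end: steel cylinder 34 mm in diameter, 45 mm tall, beside the stage; origin at the centre of its underside
- dish: a shallow clear dish, 68 mm across and 16 mm high, beside the stage; origin at the centre of its underside
- tweezers: steel tweezers lying flat beside the stage, about 140 mm long, 15 mm wide, 5 mm high; origin at the centre of its underside
- lens_cap: a black round lens cap, 24 mm in diameter, 9 mm high, lying on the stage's base plate at its far left corner (its underside 28 mm above the bench); origin at the centre of its underside
- solvent: a small amber bottle, 48 mm in diameter, 115 mm tall, on the right; origin at the centre of its underside
- blower: a black rubber dust blower standing upright, 54 mm in diameter, 105 mm tall, on the left; origin at the centre of its underside
- tray: a flat black compartment tray of chips, 102 mm square and 14 mm high, on the right; origin at the centre of its underside

How it is judged:
By the outcome, as a careful person would: the job done as asked, in the order asked, and still so for the second after the job is handed in, with the robot touching nothing.
It also fails if it takes over 51 s, if anything falls off the work surface, if the arm or the gripper's body presses on something with over 40 N, if the wrist force passes 120 N, or if a joint passes its speed limit or range.

## Working session

There is one attempt and no reset: what is moved stays moved. The work goes in short steps, each a Python script; the robot and the scene stay as the last script left them, time stands still between calls to the robot, and variables do not carry over. Pictures are saved under pics/ and viewed, about 8 in all and at most 12, crops included, and the job is handed in when it is done.

```bash
mkdir -p pics; ls; python3 - <<'E'
from workcell import *
import cv2,numpy as np
s=sense();print(s['t'],s['ee_rot'],s['width'])
for n in("top","scene"):
    f=grab_frame(n);cv2.imwrite(f"pics/{n}0.png",f["image"])
    np.savez(f"{n}.npz",K=f["camera_matrix"],r=f["rvec"],t=f["tvec"])
    R=cv2.Rodrigues(f["rvec"])[0];print(n,-R.T@np.ravel(f["tvec"]),R)
E
```

```text
pics
0.0 [[-9.12364870e-01 -3.78763644e-04  4.09377821e-01]
 [-4.09377991e-01  1.00639441e-03 -9.12364317e-01]
 [-6.64251156e-05 -9.99999422e-01 -1.07325640e-03]] 1.0004832252355353
top [ 0.45291855 -0.00535907  1.26456787] [[-0.02444013 -0.9996169  -0.01298991]
 [-0.99565451  0.02550711 -0.08956272]
 [ 0.08985974  0.01074454 -0.99589647]]
scene [1.51111861 0.55719452 1.00333791] [[-0.49585036  0.8684057  -0.00199142]
 [ 0.55677479  0.31615094 -0.76814739]
 [-0.66643398 -0.38199493 -0.64026996]]
```

View pics/top0.png

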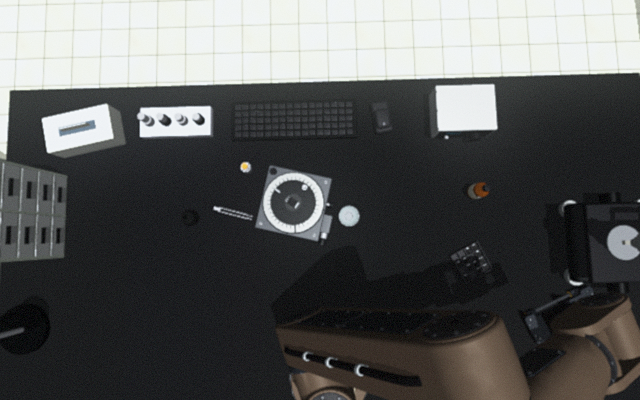

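View pics/scene0.png

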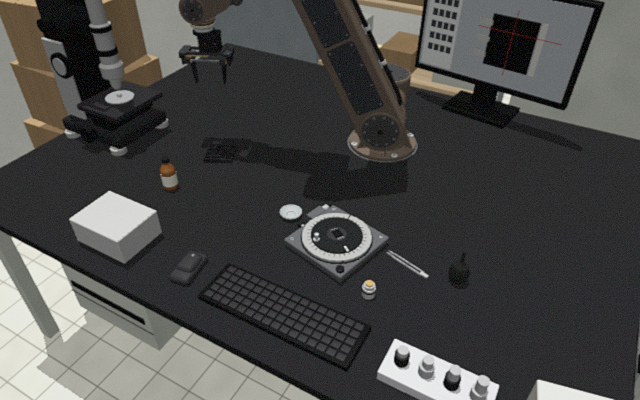

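The top view shows the stage around px (295,202), dish to its right (349,216), tweezers to its left and the objective at (246,167). I'll enlarge it.

```bash
python3 - <<'E'
import cv2
i=cv2.imread("pics/top0.png")[150:260,210:370]
cv2.imwrite("pics/top0c.png",cv2.resize(i,None,fx=5,fy=5,interpolation=cv2.INTER_CUBIC))
E
```

```text
(no output)
```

View pics/top0c.png

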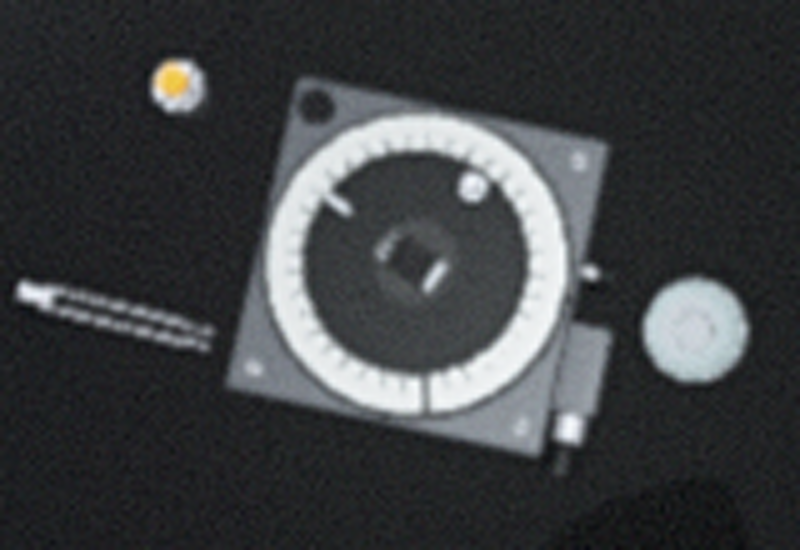

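```bash
cat > h.py <<'E'
import numpy as np,cv2
def ray(K,r,t,px,z):
    R=cv2.Rodrigues(r)[0];c=-R.T@np.ravel(t)
    u=cv2.undistortPoints(np.float64([[px]]),K,None)[0,0]
    d=R.T@np.r_[u,1];return c+d*(z-c[2])/d[2]
def ang(p,c): return np.degrees(np.arctan2(p[1]-c[1],p[0]-c[0]))
def rot(push,half=0):   # tool down, jaw axis z along horizontal angle push (deg)
    a=np.radians(push);z=np.array([np.cos(a),np.sin(a),0]);y=np.array([0,0,-1.])
    return np.c_[np.cross(y,z),y,z]
E
python3 - <<'E'
from h import *
from workcell import *
d=np.load("top.npz");f=lambda u,v,z:ray(d['K'],d['r'],d['t'],((u+.5)/5-.5+210,(v+.5)/5-.5+150),z)
c=f(417.5,263.5,.038);print("c",c)
for n,u,v,z in[("idx_o",330,194,.044),("idx_i",351,215,.044),("zero_i",425,378,.038),("zero_o",425,413,.038),("peg",473,187,.066),("obj",178,85,.045),("dish",695,330,.016)]:
    p=f(u,v,z);print(n,p,np.hypot(*(p-c)[:2]),ang(p,c))
for off in(90,-90):
  for a in range(-60,121,20):
    p=c+.062*np.array([np.cos(np.radians(a)),np.sin(np.radians(a)),0]);p[2]=.052
    print(off,a,np.round(inverse_kinematics(p,rot(a+off)),2) if inverse_kinematics(p,rot(a+off)) is not None else None)
E
```

```text
c [0.5725079  0.10488635 0.038     ]
idx_o [0.61920173 0.16100968 0.044     ] 0.0730078192336261 50.240015560642874
idx_i [0.60496952 0.14741028 0.044     ] 0.05349805040240787 52.6428617513163
zero_i [0.49726685 0.10128936 0.038     ] 0.07532698573812431 -177.26298745000489
zero_o [0.47446954 0.10169377 0.038     ] 0.09809032806606909 -178.1348435332171
peg [0.61833396 0.06574509 0.066     ] 0.060266623154723586 -40.501527118394336
obj [0.69417516 0.26034288 0.045     ] 0.19740733294924018 51.951672411777075
dish [ 0.52548089 -0.07709014  0.016     ] 0.18795473635211943 -104.48957889869943
90 -60 [-0.02  0.66  1.75 -0.    0.73 -0.55]
90 -40 [-0.    0.68  1.7  -0.    0.76 -0.87]
90 -20 [ 0.03  0.69  1.67 -0.    0.78 -1.19]
90 0 [ 0.06  0.7   1.65 -0.    0.79 -1.51]
90 20 [ 0.09  0.7   1.65 -0.    0.79 -1.83]
90 40 [ 0.13  0.7   1.67 -0.    0.78 -2.14]
90 60 [ 0.15  0.68  1.7  -0.    0.76 -2.47]
90 80 None
90 100 None
90 120 None
-90 -60 [-0.02  0.66  1.75 -0.    0.73  2.59]
-90 -40 [-0.    0.68  1.7  -0.    0.76  2.27]
-90 -20 [ 0.03  0.69  1.67 -0.    0.78  1.95]
-90 0 [ 0.06  0.7   1.65 -0.    0.79  1.63]
-90 20 [ 0.09  0.7   1.65 -0.    0.79  1.32]
-90 40 [ 0.13  0.7   1.67 -0.    0.78  1.  ]
-90 60 [ 0.15  0.68  1.7  -0.    0.76  0.67]
-90 80 [ 0.17  0.66  1.75 -0.    0.73  0.34]
-90 100 [ 0.17  0.64  1.8  -0.    0.7  -0.  ]
-90 120 [ 0.17  0.62  1.86 -0.    0.66 -0.36]
```

```bash
python3 - <<'E'
from h import *
from workcell import *
gripper_to(0.0)
goto([.555,.095,.27],rot(-130))
f=grab_frame("wrist");np.savez("w1.npz",K=f["camera_matrix"],r=f["rvec"],t=f["tvec"])
cv2.imwrite("pics/w1.png",f["image"]);s=sense();print(s['t'],s['width'],s['tcp_pos'])
E
```

```text
4.2583 0.00518003247687224 [0.55512001 0.09447784 0.26992714]
```

View pics/w1.png

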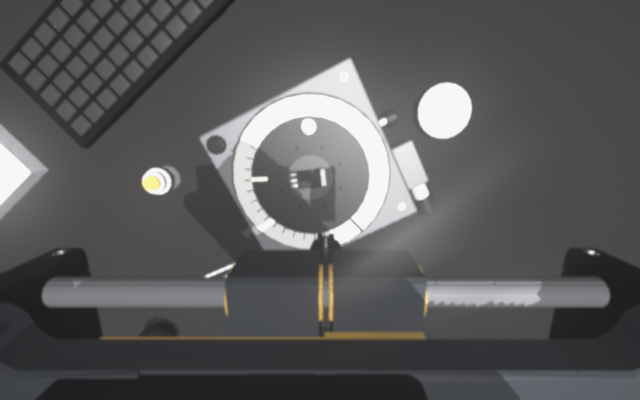

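The wrist view shows peg top (309,127), index outer end (251,179), zero line near (350,217)-(362,231), ring centre about (311,172), chip centred on the dial, fingertip at (325,240).

```bash
python3 - <<'E'
from h import *
d=np.load("w1.npz");f=lambda u,v,z:ray(d['K'],d['r'],d['t'],(u,v),z)
c=f(311.5,172,.038);print("c",c)
for n,u,v,z in[("idx_o",251,179,.044),("idx_i",267,179,.044),("zero_i",350,217,.038),("zero_o",362,231,.038),("peg",309,127,.066)]:
    p=f(u,v,z);print(n,p,np.hypot(*(p-c)[:2]),ang(p,c))
i=cv2.imread("pics/w1.png")[80:270,200:420]
cv2.imwrite("pics/w1c.png",cv2.resize(i,None,fx=3.6,fy=3.1,interpolation=cv2.INTER_CUBIC))
E
```

```text
c [0.57637975 0.09771218 0.038     ]
idx_o [0.61912813 0.16087406 0.044     ] 0.07626825803137242 55.90960119546294
idx_i [0.60617993 0.1454976  0.044     ] 0.05631605026717543 58.05130735737822
zero_i [0.49876042 0.09772477 0.038     ] 0.07761932804989587 179.99070276304104
zero_o [0.47341871 0.09770627 0.038     ] 0.10296104030786088 -179.99671238052395
peg [0.61944636 0.06284949 0.066     ] 0.055408843953396875 -38.99038571357883
```

View pics/w1c.png

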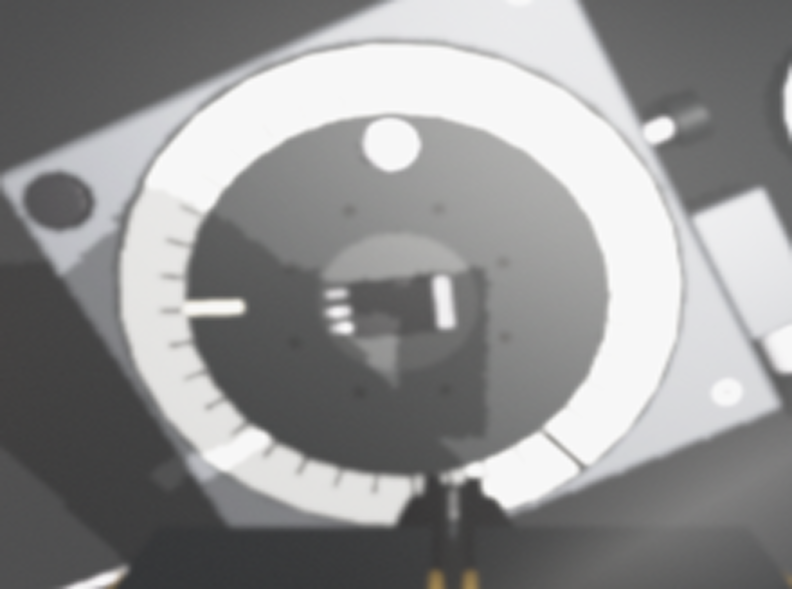

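```bash
python3 - <<'E'
from h import *
from scipy.optimize import least_squares
W=np.load("w1.npz");T=np.load("top.npz")
w=lambda u,v,z:ray(W['K'],W['r'],W['t'],(u/3.6+199.6,v/3.1+79.6),z)[:2]
t=lambda u,v,z:ray(T['K'],T['r'],T['t'],((u+.5)/5-.5+210,(v+.5)/5-.5+150),z)[:2]
feat=[('i',.076,.044),('i',.056,.044),('z',.077,.038),('z',.099,.038),('p',.062,.066)]
obs=[[w(185,307,.044),w(244,307,.044),w(543,430,.038),w(585,468,.038),w(391,144,.066)],
     [t(330,194,.044),t(351,215,.044),t(425,376,.038),t(425,414,.038),t(473,187,.066)]]
ringw=[w(*p,.038) for p in((120,282),(683,290),(395,40))]
ringt=[t(*p,.038) for p in((265,263),(570,263),(418,112),(418,415))]
def res(x,views=(0,1)):
    c,ai,az=x[:2],x[2],x[3];r=[]
    for k in views:
        o=x[4+2*k:6+2*k];r+=list(o/2.)
        for (n,R,_),p in zip(feat,obs[k]):
            a={'i':ai,'z':az,'p':ai-np.pi/2}[n]
            r+=list((p*1e3-o-c-R*1e3*np.array([np.cos(a),np.sin(a)]))/1)
        for p in(ringw,ringt)[k]: r.append(np.hypot(*(p*1e3-o-c))-99)
    return np.array(r)
for v in((0,1),(0,),(1,)):
    s=least_squares(res,[574,100,.9,3.14,0,0,0,0],args=(v,))
    print(v,np.round(s.x[:2],1),np.degrees(s.x[2:4]).round(2),s.x[4:].round(1),s.fun.round(1))
E
```

```text
(0, 1) [572.6 102.4] [ 51.6  181.81] [ 0.2 -1.5 -0.2  1.5] [ 0.1 -0.7 -0.5  0.1 -1.3  0.   1.2 -0.1 -0.  -0.6 -0.5  0.4  0.6 -0.
  1.1 -0.1  0.7 -0.4 -2.5 -2.2 -0.4  3.1 -0.2  0.4  0.9 -2.6  0.3  2.4
  0.2  1.8  0.1]
(0,) [572.9 100.7] [ 52.2 181.9] [ 0. -0.  0.  0.] [ 0.  -0.  -0.  -0.2 -1.  -0.1  1.1  0.3 -0.2 -0.2 -1.1  0.2  0.7 -0.1
  0.8]
(1,) [572.3 104.1] [ 51.02 181.69] [-577.3  464.8    0.    -0. ] [ 0.  -0.  -0.9 -2.2 -2.6 -0.2  3.2 -0.6  0.5  0.5 -2.2  0.6  2.2  0.4
  1.9  0. ]
```

```bash
cat >> h.py <<'E'
C=np.array([.5727,.1015])
def pose(a,d=.018,z=.051,R=.062):   # finger centre behind a peg standing at angle a (deg)
    r=np.radians(a);n=np.array([np.cos(r),np.sin(r)]);t=np.array([-n[1],n[0]])
    return np.r_[C+R*n-d*t,z],rot(a-90)
E
python3 - <<'E'
from h import *
from workcell import *
p,o=pose(-38,.032,.12);goto(p,o)
p[2]=.051;print(servo_line(p,rate=.08,guard=6))
fmax=0
for k,a in enumerate(np.arange(-40,86.1,6)):
    servo_line(*pose(a),rate=.03)
    s=sense();fmax=max(fmax,np.abs(s['ft_force']).max())
    if k%5==0:print(a,s['t'],s['tcp_pos'].round(4) if hasattr(s['tcp_pos'],'round') else s['tcp_pos'],np.round(s['ft_force'],1))
print(a,fmax)
f=grab_frame("wrist");cv2.imwrite("pics/w2.png",f["image"])
f=grab_frame("top");i=f["image"][150:260,210:370];cv2.imwrite("pics/top2c.png",cv2.resize(i,None,fx=5,fy=5,interpolation=cv2.INTER_CUBIC))
print(sense()['t'])
E
```

```text
False
-40.0 6.5167 [0.6086 0.048  0.051 ] [ 0.8 -0.1 -0.9]
-10.0 8.3917 [0.6305 0.073  0.051 ] [ 0.2  0.  -0.1]
20.0 10.2667 [0.637  0.1057 0.051 ] [-0.3 -0.2 -0.6]
50.0 12.1417 [0.6263 0.1373 0.051 ] [-0.9  0.7 -0.4]
80.0 14.0167 [0.6012 0.1593 0.051 ] [0.1 0.  0.9]
86.0 1.4262036419251582
14.4917
```

View pics/w2.png

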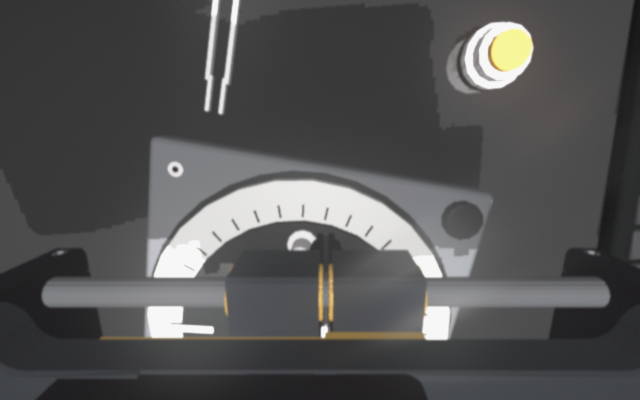

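```bash
cat > look.py <<'E'
from h import *
from workcell import *
import sys
n=sys.argv[1];a=float(sys.argv[2])
p,o=pose(a,.032);servo_line(p,rate=.1)
p[2]=.14;servo_line(p,rate=.2)
goto([.57,.10,.25],rot(90))
f=grab_frame("wrist");np.savez(n+".npz",K=f["camera_matrix"],r=f["rvec"],t=f["tvec"])
i=f["image"];cv2.imwrite(f"pics/{n}f.png",i)
cv2.imwrite(f"pics/{n}.png",cv2.resize(i[50:250,200:440],None,fx=3,fy=3,interpolation=cv2.INTER_CUBIC))
print(sense()['t'])
E
python3 look.py w3 86
```

```text
16.9583
```

View pics/w3.png

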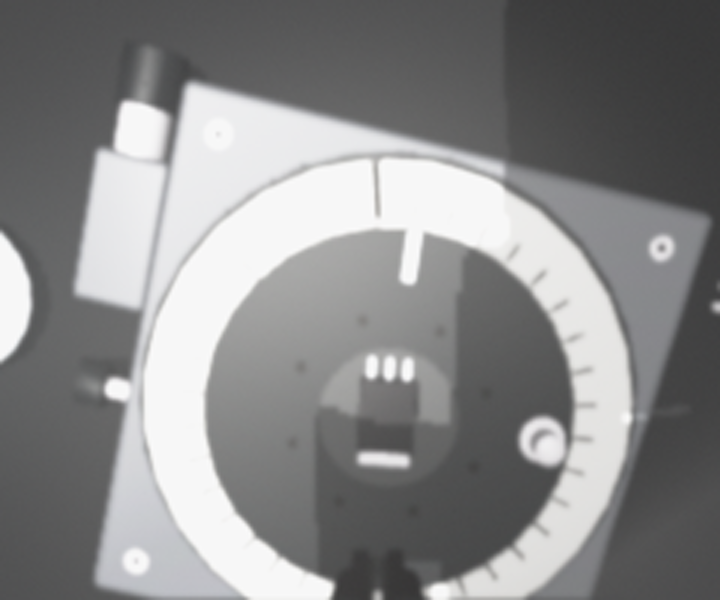

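```bash
cat > fit.py <<'E'
from h import *
from scipy.optimize import least_squares
def fit(n,io,ii,zi,zo,pg,ring):
    W=np.load(n+".npz");w=lambda p,z:ray(W['K'],W['r'],W['t'],((p[0]+.5)/3-.5+200,(p[1]+.5)/3-.5+50),z)[:2]*1e3
    io,ii,zi,zo,pg=w(io,.044),w(ii,.044),w(zi,.038),w(zo,.038),w(pg,.066);ring=[w(p,.038) for p in ring]
    u=lambda a:np.array([np.cos(a),np.sin(a)])
    def res(x):
        c=x[:2]
        return np.r_[io-c-76*u(x[2]),ii-c-56*u(x[2]),zi-c-77*u(x[3]),zo-c-99*u(x[3]),(pg-c-62*u(x[2]-np.pi/2)),[np.hypot(*(p-c))-99 for p in ring]]
    s=least_squares(res,[573,101,3.1,3.14]);print(s.x[:2],np.degrees(s.x[2:4]),"to go",np.degrees(s.x[3]-s.x[2]),s.fun.round(1))
    print("line dirs",ang(io,ii),ang(zo,zi))
E
python3 -c "
from fit import *
fit('w3',(415,231),(408,283),(379,217),(377,160),(546,445),[(143,405),(633,405),(400,154)])"
```

```text
[573.08644567 102.22153477] [172.47648639 182.34910846] to go 9.872622073011701 [ 2.7  0.5  2.3  0.6 -1.  -0.1  0.1  0.1 -2.  -1.5  0.2  0.6  2.1]
line dirs 172.5228401825349 -178.01705029275993
```

To go ≈ 9.7°, so the commanded push angle becomes about 95.6°.

```bash
cat > push.py <<'E'
from h import *
from workcell import *
import sys
a=float(sys.argv[1])
p,o=pose(a-10,.032,.14);goto(p,o)
p[2]=.051;print(servo_line(p,rate=.1,guard=6))
servo_line(*pose(a-10),rate=.05);servo_line(*pose(a-5),rate=.03);servo_line(*pose(a),rate=.03);hold(.2);print(sense()['ft_force'])
E
python3 push.py 95.6; python3 look.py w4 95.6
```

```text
False
[-0.99007345  0.01479723  0.29211727]
23.1917
```

View pics/w4.png

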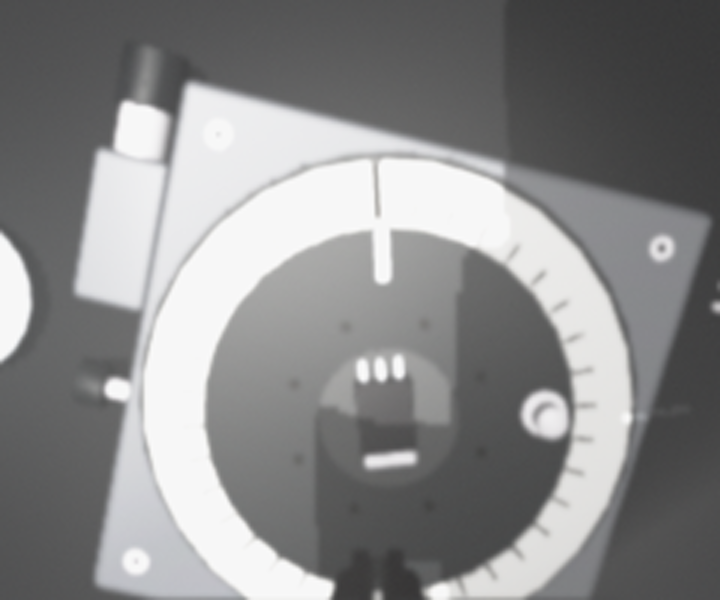

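Index and zero line look collinear; I'll measure their centre lines.

```bash
python3 - <<'E'
from h import *
g=cv2.cvtColor(cv2.imread("pics/w4f.png"),cv2.COLOR_BGR2GRAY).astype(float)
def line(rows,c0,c1,s):
    P=[]
    for r in rows:
        v=s*g[r,c0:c1+1];v=np.clip(v-np.median(v)-.15*np.ptp(v),0,None);P.append(((v*np.arange(c0,c1+1)).sum()/v.sum(),r))
    return P
W=np.load("w4.npz");wz=lambda P,z:np.array([ray(W['K'],W['r'],W['t'],p,z)[:2] for p in P])
Z=line(range(106,121),318,334,-1);I=line(range(129,142),318,336,1)
print(np.round(Z[::5],2),np.round(I[::4],2))
Zw,Iw=wz(Z,.038),wz(I,.044)
for n,L in(("zero",Zw),("idx",Iw)):
    k,b=np.polyfit(L[:,0],L[:,1],1);print(n,"dir",np.degrees(np.arctan(k))+180,"y at r=76",k*(.573-.076)+b,"mean ang",ang(L.mean(0),(.573,.1018))%360, "y at axis",k*.573+b)
E
```

```text
[[324.62 106.  ]
 [324.92 111.  ]
 [325.28 116.  ]] [[326.74 129.  ]
 [326.89 133.  ]
 [327.16 137.  ]
 [327.18 141.  ]]
zero dir 183.6246180863569 y at r=76 0.0986857279432125 mean ang 182.51905674382928 y at axis 0.1035000274646129
idx dir 182.27447965881674 y at r=76 0.09958672031716254 mean ang 181.54686014643383 y at axis 0.10260529017272704
```

```bash
python3 - <<'E'
from h import *
from workcell import *
goto([.5,-.25,.3],rot(90))
F=[grab_frame("top")["image"].astype(float) for _ in range(12)]
m=np.mean(F,0);np.save("top5.npy",m);print(sense()['t'])
cv2.imwrite("pics/top5.png",cv2.resize(m[165:240,255:335].astype(np.uint8),None,fx=8,fy=8,interpolation=cv2.INTER_CUBIC))
g=m.mean(2);print(g[208:236,289:303].round(0).astype(int))
E
```

```text
25.1417
[[ 82  97 134 129 140 130 115 126 105  82  74  68  68  69]
 [ 76  97 133 128 126 119 103 108  91  71  68  69  66  69]
 [ 68  77  90  90  87  85  80  79  72  68  66  70  70  70]
 [ 64  67  66  65  67  68  67  67  67  68  67  69  70  68]
 [ 63  64  64  65  66  65  66  66  66  65  67  69  69  70]
 [ 61  65  66  66  68  66  68  67  64  63  66  69  70  70]
 [ 62  66  66  67  66  66  68  68  68  67  69  71  70  70]
 [ 65  66  66  67  68  68  68  68  70  70  68  70  70  69]
 [ 66  66  67  66  64  67  66  69  68  69  70  71  72  69]
 [ 66  66  65  66  71  72  68  68  68  69  70  71  70  70]
 [ 66  66  65  75 105 111  84  68  68  69  69  71  71  69]
 [ 66  65  64  94 160 162 107  71  68  69  69  70  70  72]
 [ 66  68  63 100 174 175 114  70  67  69  69  69  68  68]
 [ 65  65  62  91 156 168 112  70  66  68  69  67  67  68]
 [ 63  64  60  86 154 177 120  70  63  66  70  77  83 100]
 [ 74  70  63  85 157 189 130  79  80  88 110 134 154 165]
 [130 120 103 103 155 175 134 129 152 158 183 212 226 214]
 [203 181 176 176 182 158 146 196 226 215 223 237 241 233]
 [232 201 220 237 229 164 158 224 240 228 221 233 238 236]
 [233 207 228 241 237 167 159 228 240 234 227 233 237 238]
 [232 223 231 239 235 172 160 226 239 237 235 237 238 238]
 [236 235 236 239 237 182 162 226 239 239 239 239 239 240]
 [238 237 238 240 237 183 152 222 241 241 241 240 235 227]
 [231 233 232 235 227 172 139 201 224 222 221 213 181 156]
 [173 179 181 181 175 132 110 140 147 133 128 125 117 114]
 [110 113 110 111 109 104 101 106 103 102 107 121 131 139]
 [101 108 109 111 120 130 135 137 137 137 142 144 147 147]
 [ 61  71  84  97 108 123 131 136 140 144 147 147 149 147]]
```

View pics/top5.png

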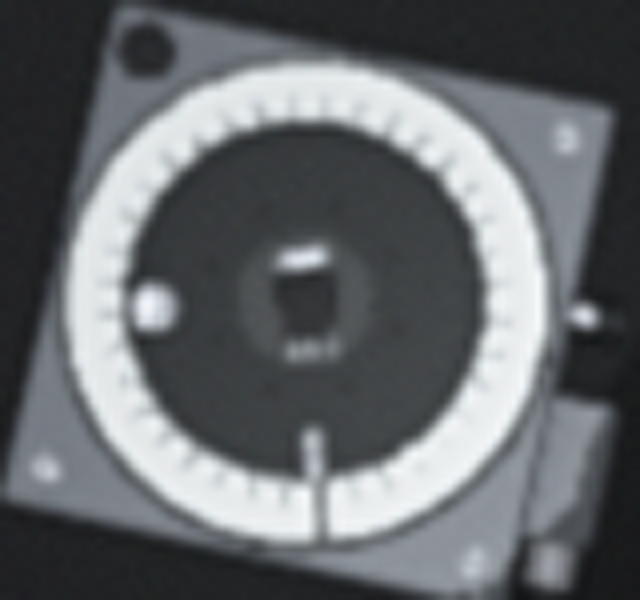

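Top and wrist measures agree that about 1° remains (index slightly short). I'll nudge it by 1.05°.

```bash
python3 push.py 96.65; python3 look.py w6 96.65; python3 - <<'E'
from h import *
from workcell import *
goto([.5,-.25,.3],rot(90))
m=np.mean([grab_frame("top")["image"].astype(float) for _ in range(12)],0)
print(sense()['t'])
cv2.imwrite("pics/top6.png",cv2.resize(m[165:240,255:335].astype(np.uint8),None,fx=8,fy=8,interpolation=cv2.INTER_CUBIC))
g5=np.load("top5.npy").mean(2);g6=m.mean(2)
def line(g,rows,c0,c1,s,base):
    P=[]
    for r in rows:
        v=np.clip(s*(g[r,c0:c1+1]-base),0,None);P.append(((v*np.arange(c0,c1+1)).sum()/v.sum(),r))
    return P
def rep(n,D,Z,I):
    w=lambda P,z:np.array([ray(D['K'],D['r'],D['t'],p,z)[:2] for p in P])
    Z,I=w(Z,.038),w(I,.044)
    c=(.573,.102);out=[ang(L.mean(0),c)%360 for L in(Z,I)];print(n,"zero,idx angle",out,"to go",out[0]-out[1])
T=np.load("top.npz")
for n,g in(("top5",g5),("top6",g6)): rep(n,T,line(g,range(226,231),293,297,-1,236),line(g,range(219,223),291,296,1,68))
for n in("w3","w4","w6"):
    g=cv2.cvtColor(cv2.imread(f"pics/{n}f.png"),cv2.COLOR_BGR2GRAY).astype(float)
    def l2(rows,c0,c1,s):
        P=[]
        for r in rows:
            v=s*g[r,c0:c1+1];v=np.clip(v-np.median(v)-.15*np.ptp(v),0,None);P.append(((v*np.arange(c0,c1+1)).sum()/v.sum(),r))
        return P
    rep(n,np.load(n+".npz"),l2(range(106,121),318,334,-1),l2(range(131,142),318,345,1))
E
```

```text
False
[-0.33898261 -0.29569556  0.00666004]
31.8583
33.8083
top5 zero,idx angle [np.float64(180.46163003017097), np.float64(178.5041459037804)] to go 1.9574841263905682
top6 zero,idx angle [np.float64(180.46278425617336), np.float64(179.84118586273243)] to go 0.6215983934409337
w3 zero,idx angle [np.float64(182.59579330880206), np.float64(171.78721496599712)] to go 10.808578342804935
w4 zero,idx angle [np.float64(182.64923412215026), np.float64(181.72119530859098)] to go 0.928038813559283
w6 zero,idx angle [np.float64(182.65292606645124), np.float64(182.85837918304964)] to go -0.20545311659839172
```

View pics/w6.png

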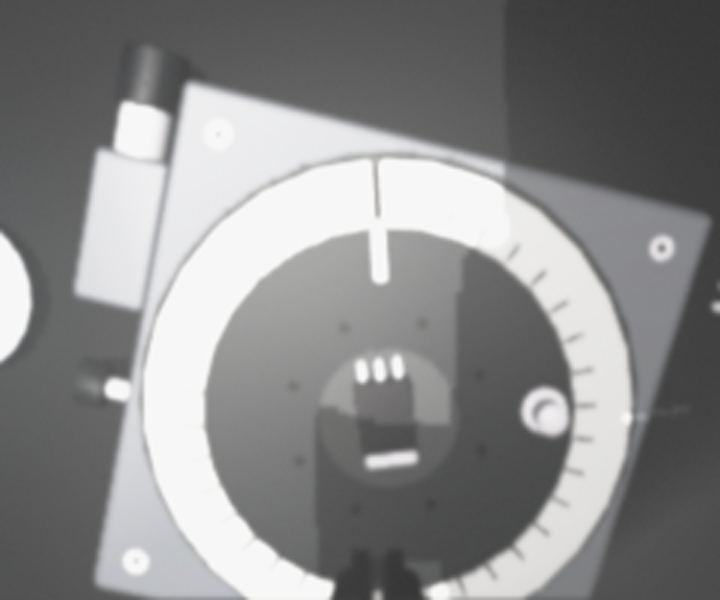

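The top view, using its own fitted centre, gives about +0.2° to go, and the wrist view gives −0.2°. Both count as aligned; the arm is clear, so I'm handing in.

```bash
python3 -c "
from workcell import *
close_job();print(sense()['t'])"
```

```text
the job is handed in; nothing more can be done
the job is handed in; nothing more can be done
```

The dial's index mark now lines up with the zero line, to within what the cameras can resolve, and the job is handed in. I pushed the peg about 130° anticlockwise with the outside of the closed fingers, backed off to look, and made two corrections of about 10° and 1°. The arm was then withdrawn clear of the stage, at about 34 s of the 51 s allowed.

- **Alignment:** the last wrist view put the index 0.2° past the zero line. The top view said 0.6° short with the shared centre, or by my estimate about 0.2° short with its own fitted centre. The two views disagree by a few tenths of a degree, and I took the result as aligned.
- **Forces:** the highest reading I sampled during the main push was about 1.4 N.
- **Chip and surroundings:** in the last wrist picture the chip sat centred on the dial and had turned with it. The scale ring looked unmoved. The arm only came down beside the peg. I did not take separate measurements of the loose objects around the stage.

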